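# Secure the closet chest: fold the hasp over and clip the snap hook on its staple

### The job

Secure the low wooden chest on the pull-out shelf: flip its hinged steel hasp plate over so that it lies flat with the staple standing up through its slot, then clip the big snap hook onto the staple by pressing the hook's sprung gate against one leg of the staple until that leg is inside the hook and the gate has sprung shut. Leave the hook lying flat on the closed hasp, looped round that one leg, and leave all the other things where they are.

Things in the scene. Friction and masses are not known exactly. Their poses are not given: they have to be found in the camera images.
- chest: The low light-wood chest, fixed: 200 mm along its x, 350 mm along its y (y = -190 to +160 mm), flat top 70 mm above the shelf. Origin on the shelf (z = 0) straight under the middle of the hasp's hinge axis; z up. The hinge axis runs along x, 3 mm above the chest's top; the hasp plate starts folded to the +y side and closes onto the -y side. The staple stands at y = -70 mm.
- hasp (a joint): Angle of the hinged steel hasp plate (rad): 0 = folded back flat on the chest's +y side, 1.57 = standing up, 3.14 = closed flat on the -y side, the staple through its slot. Starts at 0.3 to 0.9. The hinge is stiff (0.22 N m): the plate stays at whatever angle it is left; 1 to 3 N at the tab swings it.
- hasp_slot (a point): Centre of the slot in the hasp plate, 75 mm from the hinge axis. The plate is 5 mm thick, 108 mm wide along the hinge and reaches 108 mm from it; slot 80 mm by 34 mm. Closed, the plate's upper face is 5.5 mm above the chest's top.
- hasp_tab (a point): Middle of the pull tab at the hasp plate's free end, 138 mm from the hinge axis: 26 mm wide (along the hinge), 6 mm thick, standing 47 mm out beyond the plate (108 to 155 mm from the hinge). Pinched by its two side edges it turns between the fingers as the plate swings. At hasp angle a it is at chest-frame x = 0, y = 138 cos(a), z = 73 + 138 sin(a) mm.
- staple_near (a point): Point on the axis of the staple's leg at chest-frame x = -30, y = -70 mm, 12 mm above the chest's top. The staple is a fixed upright U-arch of 8 mm round steel bar in the chest's xz plane, legs 60 mm apart (centre to centre), top 48 mm above the chest's top.
- staple_far (a point): The same point on the staple's other leg, at chest-frame x = +30, y = -70 mm.
- hook: The large snap hook, loose, lying flat on the shelf: 158 mm long, 78 mm wide, about 180 g. Origin on its underside, z up. Along its x: black grip block from -78 to -16 mm, then a loop of 12 mm round steel bar to +80 mm, its axis 6 mm above the underside. Closed long side (spine) at y = +33 mm, sprung gate on the opposite side at y = -33 mm.
- hook_ring (a point): Centre of the open space in the hook's loop, hook frame x = 30, y = 0, z = 6 mm. The space runs from hook x = -8 to +68 and y = -27 to +27 mm. On the gate side the fixed nose ends at x = 54 mm.
- hook_grip (a point): Centre of the hook's black grip block (62 mm long, 24 mm wide along the hook's y, 24 mm high), half-way up: hook frame x = -48, y = 0, z = 12 mm. Axes as the hook's.
- gate (a joint): Angle of the hook's gate (rad): 0 = shut, 0.9 = fully swung into the loop (towards hook +y; it opens only inwards, its spring shuts it). A 10 mm round bar from its pivot at hook x = -10, y = -33 mm to a tip at x = 49 mm. About 1 to 2 N near the tip opens it. A staple leg pressed in along hook +y at x = 28 to 38 mm slips past the tip 25 to 42 mm inside the gate's shut line.
- staple: The staple, origin on the chest's top midway between its legs; axes as the chest's.
- mug: white ceramic mug, 82 mm wide, 92 mm tall; only stands by. Origin at its underside.
- pail_lid: round grey plastic pail lid, 224 mm wide, 16 mm thick, lying flat; only stands by. Origin at its underside.
- strainer: stainless sink strainer, 104 mm wide, 27 mm tall; only stands by. Origin at its underside.
- brush: bamboo scrubbing brush, about 200 mm long, 50 mm wide, 40 mm tall; only stands by. Origin at its underside.
- tub: white plastic tub with grey twist cap, 110 mm wide, 110 mm tall; only stands by. Origin at its underside.
- jar: glass jar with steel cap, 80 mm wide, 120 mm tall; only stands by. Origin at its underside.
- soap: bar of soap 85 x 55 x 28 mm; only stands by. Origin at its underside.
There are look-alikes about, which are no part of the job. Leave any blue or green look-alike of the hook alone.

How it is judged:
By the outcome, as a careful person would: the job done as asked, in the order asked, and still so for the second after the job is handed in, with the robot touching nothing.
It also fails if it takes over 72 s, if anything falls off the work surface, if the arm or the gripper's body presses on something with over 40 N, if the wrist force passes 120 N, or if a joint passes its speed limit or range.

### The arm

A 6-joint arm with a two-finger parallel gripper is mounted at the origin on the work surface. World frame = base frame: x ahead of the robot, y to its left, z up, the work surface at z = 0. Lengths are in m, angles in rad, forces in N, time in s.
With the tool pointing down it reaches from about 0.275 to 0.85 m from the base axis. Payload 5.2 kg.
Tool frame: the origin (TCP) lies at the very end of the fingers, on their centre line; the grasp point (between the pads) lies 19 mm behind it; z points along the fingers, y is the line along which they close (so a half turn about z gives the same grasp; the last joint's range is limited). The gripper opens to 85 mm and grips with 20 to 120 N. Pads are 22 mm wide; open, the fingers measure 114 mm over their backs; the gripper's body (76 mm by 85 mm) begins 54 mm behind the grasp point. The pads swing forward as they close: fully open they stand 13 mm farther back than shut.
Start: joints at [-1.353, 0.259, 1.535, -0, 1.348, -0.203], TCP at [0.225, -0.502, 0.231] pointing down, gripper open.
Joint ranges: [-3.14, 3.14], [-0.91, 2.08], [0.19, 2.58], [-1.22, 4.36], [0.22, 2.71], [-3.12, 3.12]. Speed limits (rad/s): [2.57, 2.57, 3.14, 3.14, 3.14, 3.14].

### API

Orientations are given as a unit quaternion [x, y, z, w].
In Python, from plant import ctrl gives the robot as it stands.
- The arm moves only by the tool jog_arm, never from a script. Its argument "commands" is a list of rows, each an object with "twist": the turn, a rotation vector about the tool's x, y, z in degrees, a list of three; "delta_pos": the shift along the tool's x, y, z in cm, a list of three; "hand": the opening, from 0 (shut) to 1 (fully open). A call has 1 to 12 rows; each row is the pose to reach, as a shift and turn from the pose commanded when the call began, along the tool's axes at that moment; what a row does not reach only later rows make up. A row lasts 1/8 s, in which the tool goes at most 62.5 mm and 10.7 degrees, less where a joint would pass 70% of its speed; a pose out of reach is approached as far as the arm can. A call with a gripper value outside its range is refused whole. The fingers move at their own pace and stop on an object; "squeeze" is the grip in N (left out, the last holds). Time passes only in rows, so rows that repeat a pose let the fingers close. It gives the time, the measured TCP pose, the force, the opening and the grip force at its end, in the units of the state.
- ctrl.get_state(): the state, without advancing time (a new reading comes with each control period).
- ctrl.read_camera(name): name is "scene" or "top" or "wrist"; returns the picture (384x512x3 uint8, blue, green, red); there is no depth.
- ctrl.get_calibration(name): a dict with "vertical_fov" (degrees; the focal length in pixels is half the picture's height over the tangent of half this angle, whatever the lens; pixels are square), "cx", "cy" (the principal point, pixels), "k1" (the pictures are not rectified: a ray, as slopes to the right and down, at radius r is drawn at 1 + k1 r^2 times it, then the intrinsics apply), "cam_to_world" (4x4, takes a point from camera to world coordinates); the wrist camera has in their place "T_tool_cam" (4x4, takes a point from camera to tool coordinates, whose origin is the TCP and whose axes are the flange's). Camera axes: x right, y up, looking along -z (the intrinsics and any distortion apply to the point x, -y, -z); pixel columns grow to the right and rows downward; lengths in m; the calibration is good to about 2 mm. A picture is of the moment at which its call begins: read the wrist's pose just before it. get_calibration takes no time and is no camera call.
- ctrl.close_job(): hands the job in; it is judged then, once.
The state is a dict: "clock": time; "q": joint angles; "qd": joint speeds; "effort": joint torques, N m; "position": TCP position; "ee_rot": TCP orientation; "force": force on the tool from outside, world axes, zero at the start; "wrist_torque": the same for the moment, N m; "width": finger opening in m; "finger_force": force on a finger pad.
Only numpy, scipy, OpenCV 4.12 (cv2) and the standard library are available. Lean on these libraries where they do the work, as an engineer would, in place of code of your own. Each camera call takes 0.05 s, during which the arm holds its last target. There are 200 camera calls.

## Working session

There is one attempt and no reset: what is moved stays moved. The work goes in short steps, Python scripts to look and compute and a tool call to move; the robot and the scene stay as the last step left them, time stands still between calls to the robot, and variables do not carry over. Pictures are saved under pics/ and viewed, at most 10 in all, crops included, and the job is handed in when it is done.

Besides the shell and the picture viewer there is one more tool, called after "Call:" as name(argument=value, ...), one argument or row to a line, values as JSON. jog_arm: Moves the arm, as the interface text tells. Its arguments: {"type":"object","properties":{"commands":{"type":"array"},"squeeze":{"type":"number"}},"required":["commands"]}

```bash
mkdir -p pics; ls; cat > h.py <<'E'
import numpy as np, cv2
from plant import ctrl
from scipy.spatial.transform import Rotation as R
def cam(name):
    c=ctrl.get_calibration(name); s=ctrl.get_state(); im=ctrl.read_camera(name)
    if name=="wrist":
        T=np.eye(4);T[:3,:3]=R.from_quat(s["ee_rot"]).as_matrix();T[:3,3]=s["position"];T=T@np.array(c["T_tool_cam"])
    else: T=np.array(c["cam_to_world"])
    f=im.shape[0]/2/np.tan(np.radians(c["vertical_fov"])/2)
    return im,dict(T=T,f=f,cx=c["cx"],cy=c["cy"],k=c["k1"])
def ray(c,u,v):
    K=np.array([[c["f"],0,c["cx"]],[0,c["f"],c["cy"]],[0,0,1.]])
    p=cv2.undistortPoints(np.array([[[u,v]]],float),K,np.array([c["k"],0,0,0.]))[0,0]
    return c["T"][:3,3],c["T"][:3,:3]@np.array([p[0],-p[1],-1])
def onz(c,u,v,z):
    o,d=ray(c,u,v); return o+d*(z-o[2])/d[2]
def proj(c,P):
    p=c["T"][:3,:3].T@(np.array(P)-c["T"][:3,3]); x,y=p[0]/-p[2],-p[1]/-p[2]; g=1+c["k"]*(x*x+y*y)
    return np.array([c["cx"]+c["f"]*g*x,c["cy"]+c["f"]*g*y])
def tri(c1,a,c2,b):
    o1,d1=ray(c1,*a);o2,d2=ray(c2,*b)
    t=np.linalg.lstsq(np.c_[d1,-d2],o2-o1,rcond=None)[0]
    return (o1+t[0]*d1+o2+t[1]*d2)/2, np.linalg.norm(o1+t[0]*d1-o2-t[1]*d2)
E
python3 - <<'E'
from h import *
for n in["scene","top"]:
    im,c=cam(n); cv2.imwrite(f"pics/{n}0.png",cv2.resize(im,(800,600),interpolation=cv2.INTER_CUBIC)); print(n,c)
s=ctrl.get_state();print(s)
E
```

```text
pics
scene {'T': array([[ 0.17517958, -0.71022884,  0.6818263 ,  1.4462623 ],
       [ 0.98439215,  0.11449472, -0.13365273, -0.18187999],
       [ 0.01685851,  0.69459769,  0.71920083,  1.03941185],
       [ 0.        ,  0.        ,  0.        ,  1.        ]]), 'f': np.float64(397.49795902939803), 'cx': 255.094451946442, 'cy': 188.47043520172224, 'k': -0.07411401544020738}
top {'T': array([[-0.00987073,  0.99668883, -0.08070903,  0.40767147],
       [-0.99993162, -0.01034449, -0.00545392, -0.02183805],
       [-0.00627075,  0.08064968,  0.99672278,  1.5873339 ],
       [ 0.        ,  0.        ,  0.        ,  1.        ]]), 'f': np.float64(384.99887456914354), 'cx': 258.01271879988843, 'cy': 195.5439710296215, 'k': -0.0781675769581658}
{'clock': 0.1, 'q': array([-1.35276447e+00,  2.59302092e-01,  1.53598066e+00,  1.93235890e-05,
        1.34801630e+00, -2.02806176e-01]), 'qd': array([-1.44759052e-05, -1.20066780e-03, -2.38530158e-03,  2.68079223e-04,
       -1.05091760e-03,  9.90040402e-04]), 'effort': array([ 1.84470759e-03, -4.46974003e+01, -2.91246933e+01, -2.11113620e-04,
        6.38349244e-03,  1.02982847e-05]), 'position': array([ 0.22460742, -0.50152065,  0.23053781]), 'ee_rot': array([ 9.77943572e-01,  2.08867521e-01,  2.92571314e-06, -8.53246884e-04]), 'force': array([-0.04207064,  0.04350597,  0.62451092]), 'wrist_torque': array([ 0.02933278, -0.04527239,  0.02007541]), 'finger_force': 0.0, 'width': 0.08521351102417941}
```

View pics/scene0.png

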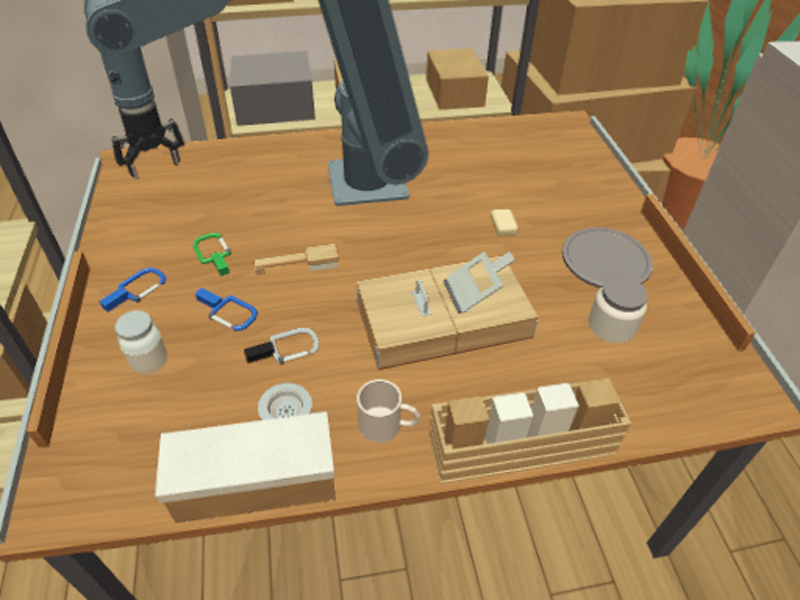

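View pics/top0.png

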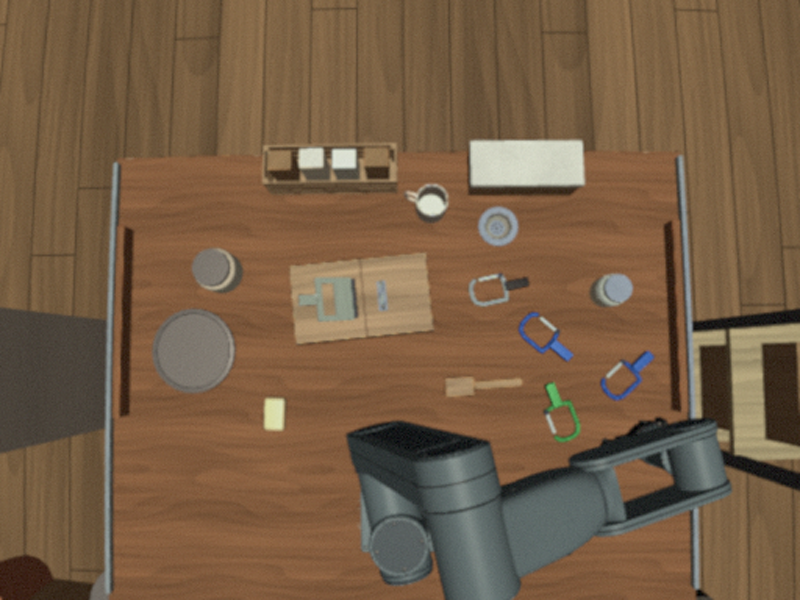

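The scene picture shows the hasp plate raised at the right of the chest, with its tab near (505,258). The staple is near (421,297), and the steel hook with the black grip is at (245–318, 330–358). In the top picture the chest corners are (290,266), (425,254), (432,330) and (296,343). The staple is at (382,295), the tab at (305,300) and the hook at (470–528, 273–306).

```bash
python3 - <<'E'
from h import *
ci=lambda n:None
im,c=cam("top"); im2,c2=cam("scene")
k=.64
for n,p in dict(A=(290,266),B=(425,254),C=(432,330),D=(296,343)).items(): print(n,onz(c,p[0]*k,p[1]*k,.07))
print("crack",onz(c,360*k,260*k,.07),onz(c,366*k,336*k,.07))
print("staple top",tri(c,(382*k,296*k),c2,(421*k,283*k)))
print("tab tip",tri(c,(302*k,300*k),c2,(510*k,255*k)))
print("hook grip",onz(c,517*k,284*k,.024),"loop end",onz(c,470*k,290*k,.006))
a=im[150:220,180:350]; cv2.imwrite("pics/a.png",cv2.resize(a,(800,330),interpolation=cv2.INTER_CUBIC))
E
```

```text
A [0.63488905 0.2745635  0.07      ]
B [ 0.66177308 -0.07055307  0.07      ]
C [ 0.46787976 -0.08570437  0.07      ]
D [0.43834522 0.25823303 0.07      ]
crack [0.64815255 0.0953115  0.07      ] [0.45441921 0.08092123 0.07      ]
staple top (array([0.55061451, 0.03928193, 0.12172227]), np.float64(0.003180352795175392))
tab tip (array([0.53945565, 0.22970806, 0.16365285]), np.float64(0.005624177106686957))
hook grip [ 0.58776419 -0.31207033  0.024     ] loop end [ 0.57509381 -0.19033318  0.006     ]
```

View pics/a.png

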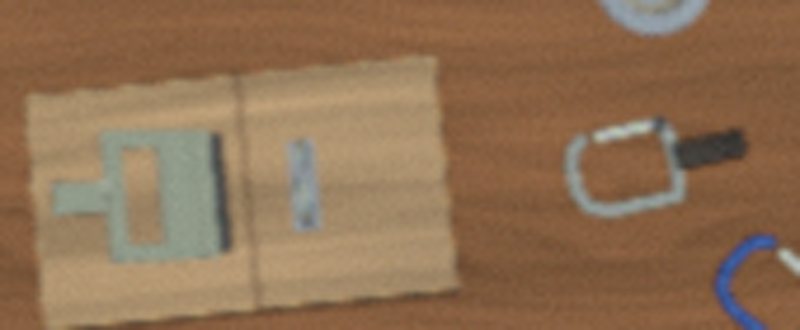

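In the crop the hook's white gate faces up (world +x), its spine faces down and its grip is on the right. The staple is at about (302,185) and the tab is on the left at (80,198). The hook's yaw is already about right.

```bash
cat >> h.py <<'E'
YAW=np.radians(4.5); O=np.array([.5485,.1091,0])
def ch(x,y,z): # chest mm -> world
    x,y,z=np.array([x,y,z])/1000.; return O+[x*np.cos(YAW)-y*np.sin(YAW),x*np.sin(YAW)+y*np.cos(YAW),z]
def go(P,theta=94.5): # rel command from measured pose, tool-down target with tool x at theta deg
    s=ctrl.get_state(); Rt=R.from_quat(s["ee_rot"])
    T=R.from_euler("z",theta,degrees=True)*R.from_euler("x",180,degrees=True)
    return np.round((Rt.inv()*T).as_rotvec(degrees=True),1), np.round(Rt.inv().apply(P-s["position"])*100,2)
E
python3 - <<'E'
from h import *
a=.645
print(ch(0,138*np.cos(a),260), go(ch(0,138*np.cos(a),260)))
E
```

```text
[0.53984786 0.21903582 0.26      ] (array([ -0. ,  -0. , -70.4]), array([ 58.22, -52.91,  -2.85]))
```

Call:
jog_arm(
  commands=[
    {"twist":[0,0,-70.4],"delta_pos":[58.2,-52.9,-3],"hand":1},
    {"twist":[0,0,-70.4],"delta_pos":[58.2,-52.9,-3],"hand":1},
    {"twist":[0,0,-70.4],"delta_pos":[58.2,-52.9,-3],"hand":1},
    {"twist":[0,0,-70.4],"delta_pos":[58.2,-52.9,-3],"hand":1},
    {"twist":[0,0,-70.4],"delta_pos":[58.2,-52.9,-3],"hand":1},
    {"twist":[0,0,-70.4],"delta_pos":[58.2,-52.9,-3],"hand":1},
    {"twist":[0,0,-70.4],"delta_pos":[58.2,-52.9,-3],"hand":1},
    {"twist":[0,0,-70.4],"delta_pos":[58.2,-52.9,-3],"hand":1},
    {"twist":[0,0,-70.4],"delta_pos":[58.2,-52.9,-3],"hand":1},
    {"twist":[0,0,-70.4],"delta_pos":[58.2,-52.9,-3],"hand":1},
    {"twist":[0,0,-70.4],"delta_pos":[58.2,-52.9,-3],"hand":1},
    {"twist":[0,0,-70.4],"delta_pos":[58.2,-52.9,-3],"hand":1},
  ],
)

```text
clock: 1.7
position: [0.5255, 0.1868, 0.2599]
ee_rot: [0.679, 0.735, 0.0, 0.0]
force: [1.1, -0.5, 0.7]
width: 0.0857
finger_force: 0.0
```

```bash
python3 - <<'E'
from h import *
print(go(ch(0,138*np.cos(.645),260)))
E
```

```text
(array([0., 0., 0.]), array([ 3.1 ,  1.69, -0.01]))
```

Call:
jog_arm(
  commands=[
    {"twist":[0,0,0],"delta_pos":[3.1,1.7,0],"hand":1},
    {"twist":[0,0,0],"delta_pos":[3.1,1.7,0],"hand":1},
    {"twist":[0,0,0],"delta_pos":[3.1,1.7,0],"hand":1},
  ],
)

```text
clock: 2.08
position: [0.539, 0.2164, 0.2594]
ee_rot: [0.679, 0.734, -0.001, -0.0]
force: [0.3, 0.1, -0.2]
width: 0.0854
finger_force: 0.0
```

```bash
python3 - <<'E'
from h import *
im,c=cam("wrist"); cv2.imwrite("pics/w1.png",im); print(ctrl.get_state()["position"],c["T"].round(3).tolist(),c["f"])
for n,p in dict(tab=ch(0,138*np.cos(.645),73+138*np.sin(.645)),tip=ch(0,155*np.cos(.645),73+155*np.sin(.645)),s1=ch(-30,-70,82),s2=ch(30,-70,82)).items(): print(n,proj(c,p))
E
```

```text
[0.53904971 0.21601518 0.2596866 ] [[0.997, -0.075, -0.023, 0.533], [0.079, 0.951, 0.299, 0.292], [-0.0, -0.3, 0.954, 0.403], [0.0, 0.0, 0.0, 1.0]] 320.448953202083
tab [255.74145908 189.50915068]
tip [255.83332943 176.21361416]
s1 [229.95237556 317.10644569]
s2 [280.42385185 317.13861793]
```

View pics/w1.png

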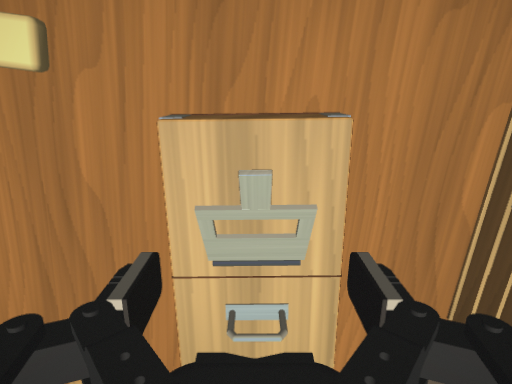

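The wrist picture shows the tab tip at (256,171), the plate's end edge at row 208, the tab's sides at x = 239 and 272, and the staple legs at about (232,318) and (285,318).

```bash
python3 - <<'E'
from h import *
im,c=cam("wrist")
for a in[.4,.5,.6,.7,.8]: print(a,[proj(c,ch(0,r*np.cos(a),73+r*np.sin(a)))[1].round(1) for r in(155,108,20)])
for z in(70,118): print(z,[proj(c,ch(x,-70,z)).round(1) for x in(-30,0,30)])
print("corners pred",[proj(c,ch(x,160,70)).round(1) for x in(-100,100)])
E
```

```text
0.4 [np.float64(144.2), np.float64(187.6), np.float64(249.0)]
0.5 [np.float64(155.2), np.float64(195.6), np.float64(250.4)]
0.6 [np.float64(168.7), np.float64(204.7), np.float64(252.0)]
0.7 [np.float64(184.7), np.float64(215.1), np.float64(253.7)]
0.8 [np.float64(203.1), np.float64(226.5), np.float64(255.4)]
70 [array([230.7, 310.2]), array([255.2, 310.2]), array([279.7, 310.2])]
118 [array([227.6, 338.9]), array([255.4, 338.9]), array([283.1, 338.9])]
corners pred [array([156.4, 117.7]), array([354.3, 117.6])]
```

```bash
python3 - <<'E'
from h import *
print(go(ch(0,112.3,136)))
a0=.62
for a in np.linspace(a0,2.98,13): print([round(13.8*(np.cos(a)-np.cos(a0)),2),0,round(-13.8*(np.sin(a)-np.sin(a0)),2)])
E
```

```text
(array([-0. ,  0. , -0.1]), array([ 0.53,  0.1 , 12.39]))
[np.float64(0.0), 0, np.float64(-0.0)]
[np.float64(-1.78), 0, np.float64(-2.04)]
[np.float64(-3.93), 0, np.float64(-3.69)]
[np.float64(-6.36), 0, np.float64(-4.89)]
[np.float64(-8.98), 0, np.float64(-5.6)]
[np.float64(-11.68), 0, np.float64(-5.77)]
[np.float64(-14.37), 0, np.float64(-5.42)]
[np.float64(-16.93), 0, np.float64(-4.55)]
[np.float64(-19.28), 0, np.float64(-3.19)]
[np.float64(-21.31), 0, np.float64(-1.4)]
[np.float64(-22.96), 0, np.float64(0.75)]
[np.float64(-24.16), 0, np.float64(3.18)]
[np.float64(-24.85), 0, np.float64(5.8)]
```

Call:
jog_arm(
  commands=[
    {"twist":[0,0,0],"delta_pos":[0.5,0.1,6],"hand":1},
    {"twist":[0,0,0],"delta_pos":[0.5,0.1,12.3],"hand":1},
    {"twist":[0,0,0],"delta_pos":[0.5,0.1,12.3],"hand":1},
    {"twist":[0,0,0],"delta_pos":[0.5,0.1,12.3],"hand":0.2},
    {"twist":[0,0,0],"delta_pos":[0.5,0.1,12.3],"hand":0.2},
    {"twist":[0,0,0],"delta_pos":[0.5,0.1,12.3],"hand":0.2},
    {"twist":[0,0,0],"delta_pos":[0.5,0.1,12.3],"hand":0.2},
    {"twist":[0,0,0],"delta_pos":[0.5,0.1,12.3],"hand":0.2},
  ],
  squeeze=25,
)

```text
clock: 3.18
position: [0.5391, 0.2229, 0.1382]
ee_rot: [0.679, 0.735, 0.0, -0.001]
force: [-4.0, 1.9, 4.6]
width: 0.0249
finger_force: 28.8
```

Call:
jog_arm(
  commands=[
    {"twist":[0,0,0],"delta_pos":[-1.78,0,-2.04],"hand":0.2},
    {"twist":[0,0,0],"delta_pos":[-3.93,0,-3.69],"hand":0.2},
    {"twist":[0,0,0],"delta_pos":[-6.36,0,-4.89],"hand":0.2},
    {"twist":[0,0,0],"delta_pos":[-8.98,0,-5.6],"hand":0.2},
    {"twist":[0,0,0],"delta_pos":[-11.68,0,-5.77],"hand":0.2},
    {"twist":[0,0,0],"delta_pos":[-14.37,0,-5.42],"hand":0.2},
  ],
)

```text
clock: 3.92
position: [0.5519, 0.0792, 0.1931]
ee_rot: [0.679, 0.735, 0.002, 0.0]
force: [2.2, 4.0, -1.4]
width: 0.0253
finger_force: 27.5
```

Call:
jog_arm(
  commands=[
    {"twist":[0,0,0],"delta_pos":[-2.56,0,0.87],"hand":0.2},
    {"twist":[0,0,0],"delta_pos":[-4.91,0,2.23],"hand":0.2},
    {"twist":[0,0,0],"delta_pos":[-6.94,0,4.02],"hand":0.2},
    {"twist":[0,0,0],"delta_pos":[-8.59,0,6.17],"hand":0.2},
    {"twist":[0,0,0],"delta_pos":[-9.79,0,8.6],"hand":0.2},
    {"twist":[0,0,0],"delta_pos":[-10.3,0,10.4],"hand":0.2},
    {"twist":[0,0,0],"delta_pos":[-10.3,0,10.4],"hand":0.2},
  ],
)

```text
clock: 4.8
position: [0.5618, -0.0279, 0.0882]
ee_rot: [0.679, 0.734, -0.0, 0.004]
force: [1.1, -11.9, 3.8]
width: 0.0253
finger_force: 36.8
```

Call:
jog_arm(
  commands=[
    {"twist":[0,0,0],"delta_pos":[0,0,0],"hand":0.6},
    {"twist":[0,0,0],"delta_pos":[0,0,0],"hand":0.6},
    {"twist":[0,0,0],"delta_pos":[0,0,-5],"hand":0.6},
    {"twist":[0,0,0],"delta_pos":[0,0,-5],"hand":0.0},
    {"twist":[0,0,0],"delta_pos":[0,0,-5],"hand":0.0},
    {"twist":[0,0,0],"delta_pos":[0,0,-5],"hand":0.0},
    {"twist":[0,0,0],"delta_pos":[0.2,0,-5],"hand":0.0},
    {"twist":[0,0,0],"delta_pos":[0.2,0,-2.5],"hand":0.0},
    {"twist":[0,0,0],"delta_pos":[0.2,0,-0.5],"hand":0.0},
    {"twist":[0,0,0],"delta_pos":[0.2,0,0.6],"hand":0.0},
    {"twist":[0,0,0],"delta_pos":[0.2,0,1.1],"hand":0.0},
    {"twist":[0,0,0],"delta_pos":[0.2,0,1.1],"hand":0.0},
  ],
)

```text
clock: 6.3
position: [0.5595, -0.0219, 0.0764]
ee_rot: [0.679, 0.734, 0.0, 0.0]
force: [-0.2, -0.4, -0.3]
width: -0.0003
finger_force: 0.0
```

Call:
jog_arm(
  commands=[
    {"twist":[0,0,0],"delta_pos":[0,0,0.2],"hand":0.0},
    {"twist":[0,0,0],"delta_pos":[0,0,0.2],"hand":0.0},
  ],
)

```text
clock: 6.55
position: [0.5599, -0.022, 0.0759]
ee_rot: [0.679, 0.734, 0.0, 0.001]
force: [-4.0, 0.3, 11.2]
width: 0.0002
finger_force: 5.5
```

Call:
jog_arm(
  commands=[
    {"twist":[0,0,0],"delta_pos":[0,0,-6],"hand":0.0},
    {"twist":[0,0,0],"delta_pos":[-4,0,-12],"hand":1},
    {"twist":[0,0,0],"delta_pos":[-29,0.5,-12],"hand":1},
    {"twist":[0,0,0],"delta_pos":[-29,0.5,-12],"hand":1},
    {"twist":[0,0,0],"delta_pos":[-29,0.5,-12],"hand":1},
    {"twist":[0,0,0],"delta_pos":[-29,0.5,-12],"hand":1},
    {"twist":[0,0,0],"delta_pos":[-29,0.5,-12],"hand":1},
    {"twist":[0,0,0],"delta_pos":[-29,0.5,-12],"hand":1},
    {"twist":[0,0,0],"delta_pos":[-29,0.5,-12],"hand":1},
  ],
)

```text
clock: 7.68
position: [0.5872, -0.309, 0.1941]
ee_rot: [0.678, 0.735, 0.0, -0.0]
force: [0.3, -0.5, -0.3]
width: 0.0859
finger_force: 0.0
```

```bash
python3 - <<'E'
from h import *
im,c=cam("wrist"); cv2.imwrite("pics/w2.png",im); print(ctrl.get_state()["position"])
E
```

```text
[ 0.5873222  -0.30886076  0.19428257]
```

View pics/w2.png

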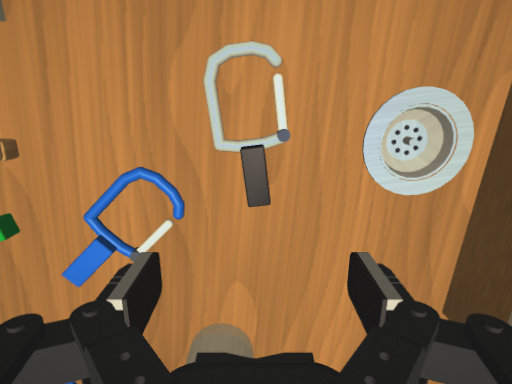

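The wrist picture shows the hook with its black grip's corners at about (241,147), (264,145), (270,205) and (247,207). The spine is on the left, from (210,85) to (219,145), and the gate is on the right, from (278,77) to (284,135). The strainer is well clear.

```bash
python3 - <<'E'
from h import *
im,c=cam("wrist")
g=(im.max(2)<85).astype(np.uint8); g[:,:220]=0; g[:,290:]=0; g[:140]=0; g[225:]=0
n,l,st,ce=cv2.connectedComponentsWithStats(g); i=1+st[1:,4].argmax(); print(st[i],ce[i])
cn=[onz(c,*p,.024) for p in((241,147),(264,145),(270,205),(247,207))]
for p in cn: print(p.round(4))
m=np.mean(cn,0); d=(cn[0]+cn[1]-cn[2]-cn[3])/2; print(m,np.degrees(np.arctan2(d[1],d[0])),np.linalg.norm(d))
pts=[onz(c,*p,.006) for p in((210,85),(219,145),(278,77),(284,135),(243,46))]
for p in pts: print(p.round(4))
d=pts[0]-pts[1];print("spine yaw",np.degrees(np.arctan2(d[1],d[0]))); d=pts[2]-pts[3];print("gate yaw",np.degrees(np.arctan2(d[1],d[0])))
th=95.5
print(go(np.array([m[0],m[1],.003]),th))
E
```

```text
[240 145  30  62 780] [256.16282051 184.36025641]
[ 0.5723 -0.2837  0.024 ]
[ 0.5946 -0.2799  0.024 ]
[ 0.6064 -0.3413  0.024 ]
[ 0.5828 -0.3454  0.024 ]
[ 0.58900178 -0.31259096  0.024     ] 100.23636789419211 0.06256268216584444
[ 0.5375 -0.2286  0.006 ]
[ 0.549  -0.2864  0.006 ]
[ 0.603  -0.2159  0.006 ]
[ 0.6149 -0.2708  0.006 ]
[ 0.5672 -0.1913  0.006 ]
spine yaw 101.25666531750777
gate yaw 102.21538783410591
(array([ 0. , -0. , -0.9]), array([-0.38,  0.13, 19.14]))
```

Call:
jog_arm(
  commands=[
    {"twist":[0,0,-6.3],"delta_pos":[-0.4,0.1,6],"hand":0.65},
    {"twist":[0,0,-6.3],"delta_pos":[-0.4,0.1,12],"hand":0.65},
    {"twist":[0,0,-6.3],"delta_pos":[-0.4,0.1,17],"hand":0.65},
    {"twist":[0,0,-6.3],"delta_pos":[-0.4,0.1,19.2],"hand":0.65},
    {"twist":[0,0,-6.3],"delta_pos":[-0.4,0.1,19.2],"hand":0.65},
    {"twist":[0,0,-6.3],"delta_pos":[-0.4,0.1,19.2],"hand":0.65},
  ],
)

```text
clock: 8.52
position: [0.5896, -0.3146, 0.0037]
ee_rot: [0.637, 0.771, 0.0, 0.001]
force: [-0.2, 0.1, 1.4]
width: 0.0555
finger_force: 0.0
```

Call:
jog_arm(
  commands=[
    {"twist":[0,0,0],"delta_pos":[0,0,0],"hand":0.15},
    {"twist":[0,0,0],"delta_pos":[0,0,0],"hand":0.15},
    {"twist":[0,0,0],"delta_pos":[0,0,0],"hand":0.15},
    {"twist":[0,0,0],"delta_pos":[0,0,0],"hand":0.15},
    {"twist":[0,0,0],"delta_pos":[0,0,0],"hand":0.15},
  ],
  squeeze=60,
)

```text
clock: 9.15
position: [0.5894, -0.3153, 0.0041]
ee_rot: [0.637, 0.771, 0.0, 0.002]
force: [-0.1, -0.3, 6.3]
width: 0.0224
finger_force: 60.0
```

```bash
python3 - <<'E'
from h import *
print(ch(-88,-154,165), go(ch(-88,-154,165)))
E
```

```text
[ 0.47285398 -0.05132967  0.165     ] (array([0.1, 0.1, 6.3]), array([ 28.08,  -6.47, -16.17]))
```

Call:
jog_arm(
  commands=[
    {"twist":[0,0,0],"delta_pos":[0,0,-4],"hand":0.15},
    {"twist":[0,0,0],"delta_pos":[0,0,-10],"hand":0.15},
    {"twist":[0,0,2],"delta_pos":[2,-1,-16.2],"hand":0.15},
    {"twist":[0,0,6.3],"delta_pos":[7,-2,-16.2],"hand":0.15},
    {"twist":[0,0,6.3],"delta_pos":[12,-3,-16.2],"hand":0.15},
    {"twist":[0,0,6.3],"delta_pos":[17,-4,-16.2],"hand":0.15},
    {"twist":[0,0,6.3],"delta_pos":[22,-5.5,-16.2],"hand":0.15},
    {"twist":[0,0,6.3],"delta_pos":[26,-6.5,-16.2],"hand":0.15},
    {"twist":[0,0,6.3],"delta_pos":[28,-6.5,-16.2],"hand":0.15},
    {"twist":[0,0,6.3],"delta_pos":[28,-6.5,-16.2],"hand":0.15},
    {"twist":[0,0,6.3],"delta_pos":[28,-6.5,-16.2],"hand":0.15},
  ],
)

```text
clock: 10.52
position: [0.4731, -0.0528, 0.1643]
ee_rot: [0.679, 0.734, 0.0, 0.001]
force: [-0.5, 0.4, -1.5]
width: 0.0226
finger_force: 59.4
```

```bash
python3 - <<'E'
from h import *
im,c=cam("wrist"); cv2.imwrite("pics/w3.png",im); print(ctrl.get_state()["position"])
E
```

```text
[ 0.47294479 -0.05290968  0.16419057]
```

View pics/w3.png

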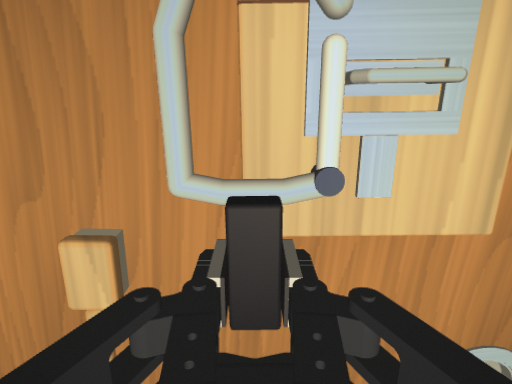

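The wrist picture shows the hook held square: pivot at (329,180), gate tip near (335,42) and spine at x ≈ 175. The hasp is closed over the staple, whose arch runs from (348,78) to (467,74). The tab is at (378,165).

```bash
python3 - <<'E'
from h import *
im,c=cam("wrist")
inv=lambda P:((lambda d:(np.array([d[0]*np.cos(YAW)+d[1]*np.sin(YAW),-d[0]*np.sin(YAW)+d[1]*np.cos(YAW)])*1000).round(1))(P-O))
for n,(p,z) in dict(pivot=((329,180),.166),gtip=((335,40),.166),sp1=((178,175),.166),sp2=((172,40),.166),g1=((227,198),.184),g2=((281,197),.184),g3=((281,328),.184),g4=((229,328),.184),stL=((348,78),.114),stR=((467,74),.114),plL=((305,135),.0755),plR=((459,133),.0755),tabL=((358,197),.076),tabR=((391,197),.076)).items(): print(n,inv(onz(c,*p,z)))
print("tcp",inv(ctrl.get_state()["position"]))
E
```

```text
pivot [ -54.1 -117.2]
gtip [-55.8 -59.4]
sp1 [-122.7 -114.8]
sp2 [-121.   -59.3]
g1 [ -99.2 -120. ]
g2 [ -77.4 -119.6]
g3 [ -75.8 -183.3]
g4 [ -99.9 -183.3]
stL [-35.  -71.4]
stR [ 31.3 -69.7]
plL [ -51.6 -108. ]
plR [  57.6 -106.9]
tabL [  -9.4 -154.5]
tabR [  15.5 -154.5]
tcp [ -88.2 -155.6]
```

Call:
jog_arm(
  commands=[
    {"twist":[0,0,0],"delta_pos":[0.3,0,4],"hand":0.15},
    {"twist":[0,0,0],"delta_pos":[0.3,0,7],"hand":0.15},
    {"twist":[0,0,0],"delta_pos":[0.3,0,8.1],"hand":0.15},
    {"twist":[0,0,0],"delta_pos":[0.3,0,8.1],"hand":0.15},
    {"twist":[0,0,0],"delta_pos":[0.3,0,8.1],"hand":0.15},
  ],
)

```text
clock: 11.25
position: [0.4729, -0.0494, 0.0841]
ee_rot: [0.679, 0.734, 0.0, 0.001]
force: [0.2, 0.5, -2.6]
width: 0.0226
finger_force: 59.3
```

Call:
jog_arm(
  commands=[
    {"twist":[0,0,0],"delta_pos":[0,0,0.2],"hand":0.15},
    {"twist":[0,0,0],"delta_pos":[0,0.8,0.2],"hand":0.15},
    {"twist":[0,0,0],"delta_pos":[0,1.6,0.2],"hand":0.15},
    {"twist":[0,0,0],"delta_pos":[0,2.2,0.2],"hand":0.15},
    {"twist":[0,0,0],"delta_pos":[0,2.8,0.2],"hand":0.15},
    {"twist":[0,0,0],"delta_pos":[0,3.2,0.2],"hand":0.15},
  ],
)

```text
clock: 12.0
position: [0.5037, -0.046, 0.0808]
ee_rot: [0.679, 0.734, -0.0, -0.001]
force: [-1.1, -0.0, -2.7]
width: 0.023
finger_force: 59.5
```

Call:
jog_arm(
  commands=[
    {"twist":[0,0,0],"delta_pos":[0,0.4,0],"hand":0.15},
    {"twist":[0,0,0],"delta_pos":[0,0.8,0],"hand":0.15},
    {"twist":[0,0,0],"delta_pos":[0,1.2,0],"hand":0.15},
    {"twist":[0,0,0],"delta_pos":[0,1.5,0],"hand":0.15},
    {"twist":[0,0,0],"delta_pos":[0,1.5,0],"hand":0.15},
  ],
)

```text
clock: 12.62
position: [0.5192, -0.0454, 0.0812]
ee_rot: [0.679, 0.734, 0.0, 0.0]
force: [-2.0, -1.1, -2.5]
width: 0.0228
finger_force: 59.4
```

```bash
python3 - <<'E'
from h import *
im,c=cam("wrist"); cv2.imwrite("pics/w4.png",im); print(ctrl.get_state()["position"])
E
```

```text
[ 0.51906641 -0.04543149  0.08119852]
```

View pics/w4.png

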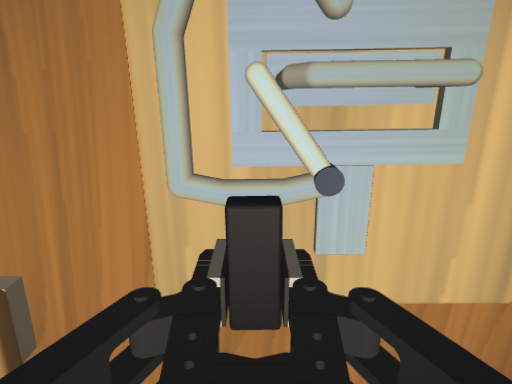

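The picture shows the gate swung in about 33° against the near leg, with its tip at (257,70). The leg at (290,75) has not slipped past yet, so it needs about 2 cm more.

Call:
jog_arm(
  commands=[
    {"twist":[0,0,0],"delta_pos":[0,0.4,0],"hand":0.15},
    {"twist":[0,0,0],"delta_pos":[0,0.8,0],"hand":0.15},
    {"twist":[0,0,0],"delta_pos":[0,1.2,0],"hand":0.15},
    {"twist":[0,0,0],"delta_pos":[0,1.6,0],"hand":0.15},
    {"twist":[0,0,0],"delta_pos":[0,1.9,0],"hand":0.15},
    {"twist":[0,0,0],"delta_pos":[0,2.0,0],"hand":0.15},
    {"twist":[0,0,0],"delta_pos":[0,2.0,0],"hand":0.15},
  ],
)

```text
clock: 13.55
position: [0.5393, -0.0439, 0.0813]
ee_rot: [0.679, 0.734, 0.0, 0.001]
force: [0.3, -2.6, -2.5]
width: 0.0226
finger_force: 59.4
```

```bash
python3 - <<'E'
from h import *
im,c=cam("wrist"); cv2.imwrite("pics/w5.png",im[:240]); print(ctrl.get_state()["position"])
E
```

```text
[ 0.53920029 -0.04386988  0.08129346]
```

View pics/w5.png

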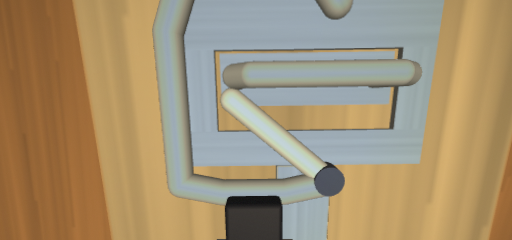

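The gate is swung in about 50°, with its tip at (230,97) just beside the leg at (235,75). A few mm more should let it slip past.

Call:
jog_arm(
  commands=[
    {"twist":[0,0,0],"delta_pos":[-0.1,0.3,0],"hand":0.15},
    {"twist":[0,0,0],"delta_pos":[-0.2,0.6,0],"hand":0.15},
    {"twist":[0,0,0],"delta_pos":[-0.3,0.6,0],"hand":0.15},
    {"twist":[0,0,0],"delta_pos":[-0.4,0.6,0],"hand":0.15},
    {"twist":[0,0,0],"delta_pos":[-0.4,0.6,0],"hand":0.15},
  ],
)

```text
clock: 14.22
position: [0.5449, -0.0469, 0.081]
ee_rot: [0.679, 0.734, 0.0, -0.0]
force: [-0.2, -1.6, -0.9]
width: 0.0229
finger_force: 59.3
```

```bash
python3 - <<'E'
from h import *
im,c=cam("wrist"); cv2.imwrite("pics/w6.png",im[:240]); print(ctrl.get_state()["position"])
E
```

```text
[ 0.54485676 -0.04688964  0.08107486]
```

View pics/w6.png

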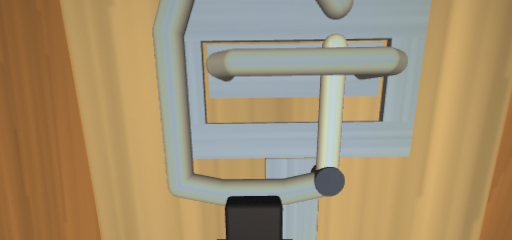

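The gate is shut again, running from (329,180) to (335,40). The near leg at (220,65) is inside the loop and the far leg is outside. Next I centre the hook, slide it onto the plate and lower it.

Call:
jog_arm(
  commands=[
    {"twist":[0,0,0],"delta_pos":[0.4,-0.5,0],"hand":0.15},
    {"twist":[0,0,0],"delta_pos":[0.8,-1.0,0],"hand":0.15},
    {"twist":[0,0,0],"delta_pos":[1.3,-1.5,0],"hand":0.15},
    {"twist":[0,0,0],"delta_pos":[1.8,-2.0,0],"hand":0.15},
    {"twist":[0,0,0],"delta_pos":[1.8,-2.0,0],"hand":0.15},
    {"twist":[0,0,0],"delta_pos":[1.8,-2.0,0.2],"hand":0.15},
    {"twist":[0,0,0],"delta_pos":[1.8,-2.0,0.3],"hand":0.15},
    {"twist":[0,0,0],"delta_pos":[1.8,-2.0,0.3],"hand":0.15},
  ],
)

```text
clock: 15.28
position: [0.5241, -0.0308, 0.0791]
ee_rot: [0.679, 0.734, 0.0, 0.0]
force: [-1.8, 1.0, 7.7]
width: 0.0226
finger_force: 60.8
```

Call:
jog_arm(
  commands=[
    {"twist":[0,0,0],"delta_pos":[0,0,-0.05],"hand":0.35},
    {"twist":[0,0,0],"delta_pos":[0,0,-0.05],"hand":0.5},
    {"twist":[0,0,0],"delta_pos":[0,0,-0.05],"hand":0.6},
    {"twist":[0,0,0],"delta_pos":[0,0,-0.05],"hand":0.6},
    {"twist":[0,0,0],"delta_pos":[0,0,-4],"hand":0.6},
    {"twist":[0,0,0],"delta_pos":[0,0,-10],"hand":0.6},
    {"twist":[0,0,0],"delta_pos":[-3,0,-14],"hand":0.6},
    {"twist":[0,0,0],"delta_pos":[-6,0,-14],"hand":0.6},
    {"twist":[0,0,0],"delta_pos":[-6,0,-14],"hand":0.6},
    {"twist":[0,0,0],"delta_pos":[-6,0,-14],"hand":0.6},
  ],
)

```text
clock: 16.52
position: [0.5278, -0.09, 0.2175]
ee_rot: [0.679, 0.734, -0.0, -0.001]
force: [0.1, 0.3, 0.1]
width: 0.0512
finger_force: 0.0
```

```bash
python3 - <<'E'
from h import *
im,c=cam("wrist"); cv2.imwrite("pics/w7.png",im); print(ctrl.get_state()["force"])
E
```

```text
[ 0.41408745 -0.09139871  0.23712057]
```

View pics/w7.png

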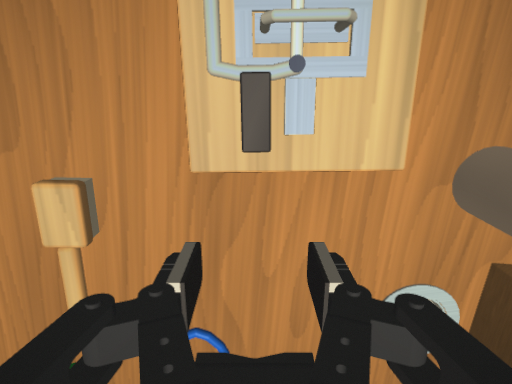

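The hook lies flat on the closed hasp. The near leg at (265,22) is inside the loop, and the gate runs straight up from its pivot at (297,64), so it is shut. The robot is clear of everything.

```bash
python3 -c "
from h import *
print(ctrl.close_job())"
```

```text
the job is handed in; nothing more can be done
None
```

The job is handed in: the hasp is closed flat over the staple, and the hook lies flat on it, looped round the near leg with its gate shut, at about 17 s on the robot's clock; the other things were not touched.

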